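# Touch-test the lacquered cap and start the drying timer

### The job

Check whether the lacquer is dry: rest the closed fingertips lightly on the flat top of the wide solid brass cap on the dark wooden drying board for about half a second, touching only its top and without shifting it, then lift off and press the big round button of the grey timer fully down and let it come up again. Nothing is to be gripped or lifted; leave the other brass parts, the two small buttons and everything else on the bench alone.

Things in the scene. Friction and masses are not known exactly. Their poses are not given: they have to be found in the camera images.
- wide_cap: The part to touch: loose solid brass disc, 62 mm across, 16 mm high, about 0.25 kg, flat top, standing on the board. Origin: centre of its underside; z up. It is the only wide part without a hole; among the five brass parts any may stand at any of the board's five places (four corners and the middle; neighbours are at least 75 mm apart centre to centre).
- wide_cap_top (a point): Centre of the flat top face of the wide cap, 16 mm above its underside. The cap and board are rigid: approach slowly. A press of more than 35 N marks the lacquer.
- board: Dark wooden drying board, fixed, 250 (x) by 230 (y) by 12 mm thick; origin: centre of its underside, on the bench. It may lie to the left or right of the robot, with the timer on the other side.
- small_cap: Bystander. Loose, lacquered brass, on the board. Solid disc 38 mm across, 16 mm high. Origin: centre of its underside.
- ring: Bystander. Loose, lacquered brass, on the board. Ring 62 mm across with a 34 mm hole, 16 mm high. Origin: centre of its underside.
- knob: Bystander. Loose, lacquered brass, on the board. Domed furniture knob, 48 mm across at its widest, 41 mm high. Origin: centre of its underside.
- spindle: Bystander. Loose, lacquered brass, on the board. Slim upright spindle, 30 mm foot, 48 mm high. Origin: centre of its underside.
- timer: Grey timer box, fixed, 110 (x) by 160 (y) by 40 mm high; origin: centre of its underside, on the bench. On its top: three white push buttons in black housings in a row along its y (big one in the middle, small ones 55 mm to either side, 18 mm towards its -x edge), and a dark display along its +x edge.
- big_button_top (a point): Centre of the top face of the big button (34 mm across). It moves down with the button.
- big_button (a joint): Travel of the big button, 0 up to 0.006 m fully down; it has a spring, fully down takes 5 N, and it comes back up by itself.
- left_button (a joint): Travel of the small button (16 mm across) at the timer's +y side, 0 up; to be left alone.
- right_button (a joint): Travel of the small button (16 mm across) at the timer's -y side, 0 up; to be left alone.
- spray_can: Bystander. Loose spray can, 66 mm across, 180 mm high, at the back of the bench. Origin: centre of its underside.
- soap_bottle: Bystander. Loose green bottle, 68 mm across, 170 mm high, at the back. Origin: centre of its underside.
- mug: Bystander. Loose clear plastic cup, 80 mm across, 90 mm high, at the back. Origin: centre of its underside.
- brush: Bystander. Loose hand brush lying flat, far left. Origin: its underside.
- sanding_block: Bystander. Loose cork sanding block, 70 by 110 by 30 mm, far right. Origin: centre of its underside.
- collar: Bystander. Loose small brass collar, 28 mm across, 14 mm high, straight in front of the robot. Origin: centre of its underside.
Not all that is in view belongs to the job. There is more than one size of the timer; the job needs the smaller. What is shaped like the wide_cap but purple is not meant.

How it is judged:
On the way, in this order (a step that is already met when the one before it is completed fails the run):
1. the fingertips rest on the top of the wide cap for 0.3 s, with the tool over the cap (contact force between the fingers and wide_cap above 0.3 N and horizontal distance between the grasp point and wide_cap_top below 0.036 m and z of the grasp point in the frame of wide_cap_top above 0.007 m), for 0.3 s.
2. off the cap again (contact force between the fingers and wide_cap below 0.05 N and distance between the grasp point and wide_cap_top above 0.04 m), for 0.05 s.
3. the big button is pressed fully down (at least 5 of 6 mm) (value of joint big_button above 0.005 m), for 0.05 s.
At the end, for the whole second after the job is handed in: The big button is up again (within 1.5 mm), the wide cap lies flat on the board within 8 mm of where it was, the other four brass parts are within 8 mm and the other bench things within 15 mm of where they were, and the small buttons are up (value of joint each of big_button, left_button, right_button below 0.0015 m and distance of each of wide_cap, small_cap, ring, knob, spindle from where it was at the start of the episode below 0.008 m and angle between wide_cap's own z axis and vertical below 0.1 rad and linear speed of wide_cap below 0.02 m/s and distance of each of spray_can, soap_bottle, mug, brush, sanding_block, collar from where it was at the start of the episode below 0.015 m); the robot touches nothing.
It fails at once if the wide cap pressed with more than 35 N (contact force between the fingers and wide_cap above 35 N).
It fails at once if the wide cap shifted or lifted by more than 8 mm, or tipped (distance of wide_cap from where it was at the start of the episode above 0.008 m or angle between wide_cap's own z axis and vertical above 0.15 rad).
It fails at once if the wide cap touched or gripped by its side (contact force between the fingers and wide_cap above 0.5 N and (horizontal distance between the grasp point and wide_cap_top above 0.045 m or z of the grasp point in the frame of wide_cap_top below 0.005 m)).
It fails at once if another brass part touched or moved by more than 8 mm (contact force between any of the arm, the fingers and small_cap above 0.5 N or distance of any of small_cap, ring, knob, spindle from where it was at the start of the episode above 0.008 m or contact force between any of the arm, the fingers and ring above 0.5 N or contact force between any of the arm, the fingers and knob above 0.5 N or contact force between any of the arm, the fingers and spindle above 0.5 N).
It fails at once if a small button pressed by more than 1.5 mm, or another thing on the bench moved by more than 15 mm (value of joint any of left_button, right_button above 0.0015 m or distance of any of spray_can, soap_bottle, mug, brush, sanding_block, collar from where it was at the start of the episode above 0.015 m).
It also fails if it takes over 45 s, if anything falls off the work surface, if the arm or the gripper's body presses on something with over 40 N, if the wrist force passes 120 N, or if a joint passes its speed limit or range.

### The arm

A 6-joint arm with a two-finger parallel gripper is mounted at the origin on the work surface. World frame = base frame: x ahead of the robot, y to its left, z up, the work surface at z = 0. Lengths are in m, angles in rad, forces in N, time in s.
With the tool pointing down it reaches from about 0.3 to 0.775 m from the base axis. Payload 14.6 kg.
Tool frame: the origin (TCP) lies midway between the tips of the shut fingers; the grasp point (between the pads) lies 19 mm behind it (tcp_to_grasp is the distance from the TCP to the grasp point, in m); z points along the fingers, y is the line along which they close (so a half turn about z gives the same grasp; the last joint's range is limited). The gripper opens to 94 mm and grips with 3 to 60 N. Pads are 16 mm wide; open, the fingers measure 119 mm over their backs; the gripper's body (75 mm by 177 mm) begins 78 mm behind the grasp point.
Start: joints at [-1.321, 0.3, 1.521, -0, 1.321, -0.067], TCP at [0.171, -0.523, 0.205] pointing down, gripper open.
Joint ranges: [-3.03, 3.03], [-0.79, 2.21], [0.23, 2.52], [-1.04, 4.18], [0, 3.07], [-2.55, 2.55]. Speed limits (rad/s): [2.22, 2.22, 2.57, 3.14, 3.14, 3.14].

### API

Orientations are given as [roll, pitch, yaw] about the fixed x, y, z axes, in that order (R = Rz(yaw) Ry(pitch) Rx(roll)).
In Python, from station import * gives the robot as it stands.
- The arm moves only by the tool send_rows, never from a script. Its argument "motion" is a list of rows, each a list of 3 entries, a list of its own where there are three numbers: the shift along the tool's x, y, z in units of 0.03 m (1.0 is 0.03 m), then the turn, a rotation vector about the tool's x, y, z in units of 0.12 rad (1.0 is 0.12 rad), then the opening, from -1 (shut) to 1 (fully open). In form: [[[x, y, z], [rx, ry, rz], grip], ...]. A call has 1 to 12 rows; each row shifts and turns the commanded pose from where the row before left it, along the tool's axes as they then stand; what a row does not reach is not made up. A row lasts 1/10 s, in which the tool goes at most 50 mm and 8.59 degrees, less where a joint would pass 70% of its speed; a pose out of reach is approached as far as the arm can. A call with a number of a shift or a turn outside -1 to 1 is refused whole. A call with a gripper value outside its range is refused whole. The fingers move at their own pace and stop on an object; "squeeze" is the grip in N (left out, the last holds). Time passes only in rows, so rows that do not move let the fingers close. It gives the time, the measured TCP pose, the force, the opening and the grip force at its end, in the units of the state.
- get_obs(): the state, without advancing time (a new reading comes with each control period).
- camera(name): name is "side" or "top" or "wrist"; returns a dict with "pixels" (420x560x3 uint8, red, green, blue), "depth" (420x560 float32, m along the optical axis (not along the pixel's ray), 0 where there is no reading), "fx", "fy", "cx", "cy" (pixels), "dist" ([k1, k2, p1, p2, k3] as OpenCV has them; the pictures are not rectified), "rvec" (rotation vector, rad) and "tvec" (3), from world to camera coordinates, as OpenCV has them. Camera axes: x right, y down, z forward; pixel columns grow to the right and rows downward; lengths in m; the calibration is good to about 2 mm. A picture is of the moment at which its call begins.
- hand_in(): hands the job in; it is judged then, once.
The state is a dict: "time_s": time; "qpos": joint angles; "joint_vel": joint speeds; "tau": joint torques, N m; "ee_pos": TCP position; "eef_rot": TCP orientation; "force": force on the tool from outside, world axes, zero at the start; "moment": the same for the moment, N m; "grip_width": finger opening in m; "grip_force": force on a finger pad.
Only numpy, scipy, OpenCV 4.12 (cv2) and the standard library are available. Lean on these libraries where they do the work, as an engineer would, in place of code of your own. Each camera call takes 0.05 s, during which the arm holds its last target. There are 200 camera calls.

## Working session

There is one attempt and no reset: what is moved stays moved. The work goes in short steps, Python scripts to look and compute and a tool call to move; the robot and the scene stay as the last step left them, time stands still between calls to the robot, and variables do not carry over. Pictures are saved under pics/ and viewed, at most 10 in all, crops included, and the job is handed in when it is done.

Besides the shell and the picture viewer there is one more tool, called after "Request:" by a JSON object that holds its "fn" and its "kwargs". send_rows: Moves the arm, as the interface text tells. Its arguments: {"type":"object","properties":{"motion":{"type":"array"},"squeeze":{"type":"number"}},"required":["motion"]}

```bash
mkdir -p pics
cat > h.py <<'E'
from station import *
import numpy as np, cv2
def shot(n,f):
    c=camera(n); cv2.imwrite(f,c['pixels'][:,:,::-1]); np.savez(f[:-4]+'.npz',**c); return c
def world(c,u,v,z=None):
    K=np.array([[c['fx'],0,c['cx']],[0,c['fy'],c['cy']],[0,0,1.]])
    p=cv2.undistortPoints(np.array([[[u,v]]],float),K,np.array(c['dist'],float))[0,0]
    R=cv2.Rodrigues(np.array(c['rvec'],float))[0]; t=np.array(c['tvec'],float).ravel()
    d=R.T@np.array([p[0],p[1],1]); o=-R.T@t
    s=(z-o[2])/d[2] if z is not None else float(c['depth'][int(round(v)),int(round(u))])
    return o+s*d
E
python3 - <<'E'
from h import *
c=shot('top','pics/top.png'); shot('side','pics/side.png')
print(get_obs())
E
```

```text
{'time_s': 0.1, 'qpos': array([-1.32058398e+00,  3.00405804e-01,  1.52149402e+00, -1.20642358e-05,
        1.32072204e+00, -6.65986902e-02]), 'joint_vel': array([ 0.00043813, -0.00073682, -0.00370886, -0.00096384, -0.00093538,
        0.00023429]), 'tau': array([ 1.48044295e-03, -5.32641792e+01, -3.53283906e+01,  7.08934455e-02,
        2.34650873e-02, -7.83765245e-05]), 'ee_pos': array([ 0.17128323, -0.52240528,  0.20495898]), 'eef_rot': array([-3.14056495e+00, -5.68332688e-05,  3.16813997e-01]), 'force': array([ 0.01189052,  0.7416609 , -0.20305494]), 'moment': array([0.01667354, 0.07251191, 0.06313074]), 'grip_force': 0.0, 'grip_width': 0.09371667097071225}
```

View pics/top.png

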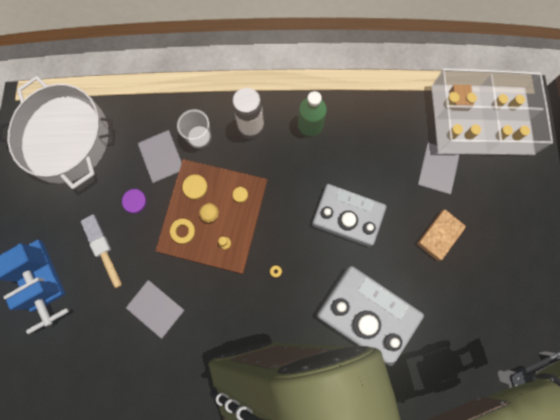

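View pics/side.png

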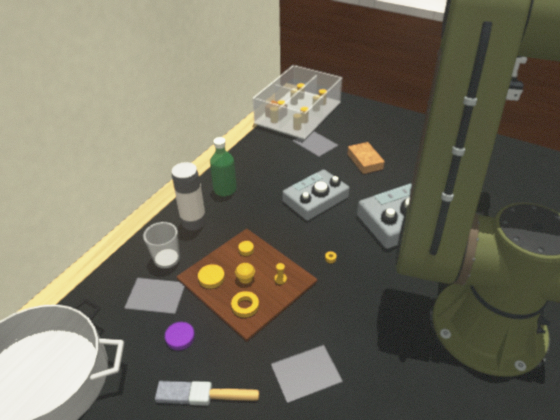

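The top view shows these possible targets:
- **Cap:** wide brass disc without a hole at (195,187), small cap (240,195), ring (182,231), knob (208,213), spindle (224,243), and a purple disc off the board at (133,201). I choose (195,187).
- **Timer:** the smaller one at (349,215), big button (348,220). The larger one at (371,313) is the decoy.

Run:
```python
from h import *
for n,roi_cap,roi_tim in (('top',(170,170,50,36),(330,200,36,36)),('side',(190,255,40,37),(308,175,24,25))):
    c=np.load(f'pics/{n}.npz'); im=c['pixels']; hsv=cv2.cvtColor(im,cv2.COLOR_RGB2HSV)
    brass=(cv2.inRange(hsv,(18,130,120),(35,255,255)))
    white=(cv2.inRange(hsv,(0,0,195),(180,70,255)))
    for nm,m,(x,y,w,h),z in (('cap',brass,roi_cap,.028),('btn',white,roi_tim,.05)):
        r=np.zeros_like(m); r[y:y+h,x:x+w]=m[y:y+h,x:x+w]
        k,l,s,ct=cv2.connectedComponentsWithStats(r); i=1+s[1:,4].argmax()
        v,u=np.nonzero(l==i); P=np.array([world(c,a,b) for a,b in zip(u,v)])
        zt=np.percentile(P[:,2],70); T=P[P[:,2]>zt-.005]
        print(n,nm,s[i],ct[i],'ztop',zt,'mid depth',(T.max(0)+T.min(0))/2,'ext',np.ptp(T,0)[:2],'ray',world(c,*ct[i],zt))
c=np.load('pics/top.npz')
im=c['pixels'][:,:,::-1]
a=cv2.resize(im[150:280,150:280],(400,400),interpolation=cv2.INTER_CUBIC);b=cv2.resize(im[165:265,300:400],(400,400),interpolation=cv2.INTER_CUBIC)
cv2.imwrite('pics/crop.png',np.hstack([a,b]))
for p in ((182,231),(208,211),(240,194),(224,241),(327,212),(370,228),(340,196),(365,202),(318,222),(378,242)): print(p,world(c,*p))
```

```text
top cap [182 175  25  24 482] [194.37136929 186.46058091] ztop 0.028797539698551543 mid depth [0.47753541 0.10501954 0.59076611] ext [0.31800469 0.2507119 ] ray [0.60506896 0.20020313 0.02879754]
top btn [342 213  14  13 146] [348.65753425 218.93835616] ztop 0.06258304293530859 mid depth [ 0.42307366 -0.10955617  0.60764726] ext [0.20908118 0.17843952] ray [ 0.51223207 -0.18295447  0.06258304]
side cap [197 264  28  25 526] [210.68250951 275.47338403] ztop 0.029135283147357693 mid depth [0.60865548 0.19946027 0.02917174] ext [0.06097814 0.06291699] ray [0.60504525 0.20403241 0.02913528]
side btn [315 181  12   9  97] [320.54639175 184.95876289] ztop 0.06322197593152745 mid depth [ 0.5145631  -0.18350777  0.06213256] ext [0.03273388 0.03251884] ray [ 0.51384265 -0.18479359  0.06322198]
(182, 231) [0.49360428 0.23233282 0.01039207]
(208, 211) [0.53610007 0.15951346 0.05462502]
(240, 194) [0.58487523 0.08379024 0.02588105]
(224, 241) [0.46117337 0.11832387 0.05954125]
(327, 212) [ 0.52992028 -0.13096207  0.06159852]
(370, 228) [ 0.48963673 -0.23415269  0.06220756]
(340, 196) [ 0.57350868 -0.16618445  0.04394487]
(365, 202) [ 0.55862999 -0.2287128   0.04029049]
(318, 222) [ 0.50978046 -0.11057413  0.03659948]
(378, 242) [ 0.46252785 -0.26432026  0.00500384]
```

View pics/crop.png

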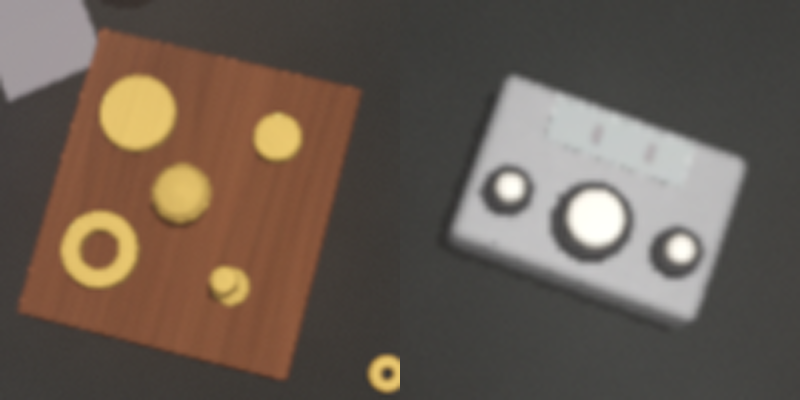

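The crop confirms it: the wide solid disc is upper left on the board, and the small timer's big button is in the middle of its row. I'll move above the cap while closing the fingers.

Request:
{"fn": "send_rows", "kwargs": {"motion": [[[0.3, -0.25, 0], [0, 0, 0], -1], [[0.6, -0.5, 0], [0, 0, 0], -1], [[0.9, -0.78, 0], [0, 0, 0], -1], [[0.9, -0.78, 0], [0, 0, 0], -1], [[0.9, -0.78, 0], [0, 0, 0], -1], [[0.9, -0.78, 0], [0, 0, 0], -1], [[0.9, -0.78, 0], [0, 0, 0], -1], [[0.9, -0.78, 0], [0, 0, 0], -1], [[0.9, -0.78, 0], [0, 0, 0], -1], [[0.9, -0.78, 0], [0, 0, 0], -1], [[0.9, -0.78, 0], [0, 0, 0], -1], [[0.9, -0.78, 0], [0, 0, 0], -1]]}}

```text
time_s: 1.3
ee_pos: [0.3739, -0.1843, 0.2054]
eef_rot: [3.142, -0.0, 0.317]
force: [0.6, -1.4, 0.8]
grip_width: 0.002
grip_force: 0.0
```

Request:
{"fn": "send_rows", "kwargs": {"motion": [[[0.9, -0.78, 0], [0, 0, 0], -1], [[0.9, -0.78, 0], [0, 0, 0], -1], [[0.9, -0.78, 0], [0, 0, 0], -1], [[0.9, -0.78, 0], [0, 0, 0], -1], [[0.9, -0.78, 0], [0, 0, 0], -1], [[0.9, -0.78, 0], [0, 0, 0], -1], [[0.9, -0.78, 0], [0, 0, 0], -1], [[0.9, -0.78, 0], [0, 0, 0], -1], [[0.9, -0.78, 0], [0, 0, 0], -1], [[0.6, -0.5, 0], [0, 0, 0], -1], [[0.3, -0.25, 0], [0, 0, 0], -1], [[0, 0, 0], [0, 0, 0], -1]]}}

```text
time_s: 2.5
ee_pos: [0.5574, 0.1202, 0.205]
eef_rot: [-3.141, 0.001, 0.318]
force: [-0.0, -0.3, 0.9]
grip_width: 0.0005
grip_force: 0.0
```

Request:
{"fn": "send_rows", "kwargs": {"motion": [[[0.6, -0.5, 0], [0, 0, 0], -1], [[0.8, -0.7, 0], [0, 0, 0], -1], [[0.7, -0.6, 0], [0, 0, 0], -1], [[0.29, -0.27, 0.5], [0, 0, 0], -1], [[0, 0, 0.9], [0, 0, 0], -1], [[0, 0, 0.8], [0, 0, 0], -1], [[0, 0, 0.5], [0, 0, 0], -1], [[0, 0, 0.3], [0, 0, 0], -1], [[0, 0, 0], [0, 0, 0], -1], [[0, 0, 0], [0, 0, 0], -1]]}}

```text
time_s: 3.5
ee_pos: [0.6068, 0.2005, 0.1166]
eef_rot: [3.142, -0.001, 0.317]
force: [0.3, 0.6, 0.7]
grip_width: 0.0004
grip_force: 0.0
```

Run:
```python
from h import *
a=shot('wrist','pics/w1.png'); b=shot('side','pics/s1.png')
o=get_obs(); print(o['ee_pos'],o['force'])
hsv=cv2.cvtColor(a['pixels'],cv2.COLOR_RGB2HSV); m=cv2.inRange(hsv,(18,110,80),(35,255,255))
k,l,s,ct=cv2.connectedComponentsWithStats(m)
for i in range(1,k):
    if s[i,4]>200: print(s[i],ct[i],world(a,*ct[i],.028))
x=cv2.resize(b['pixels'][200:360,150:350,::-1],(500,400)); cv2.imwrite('pics/v1.png',np.hstack([cv2.resize(a['pixels'][:,:,::-1],(300,400)),x]))
```

```text
[0.60683345 0.2005937  0.11669061] [-0.4936581  -0.14576054  0.37095999]
[ 247  174   72   72 3893] [282.3285384  208.95581814] [0.61219228 0.20099817 0.028     ]
[ 372  249   46   43 1522] [394.35808147 269.77529566] [0.58951788 0.08633766 0.028     ]
[196 278  45  11 358] [217.82402235 283.41061453] [0.52647949 0.2353401  0.028     ]
[274 283  17  90 768] [282.02734375 332.796875  ] [0.49494851 0.16291666 0.028     ]
[  32  388  361   21 5100] [232.62823529 399.79333333] [0.40252377 0.18636839 0.028     ]
```

View pics/v1.png

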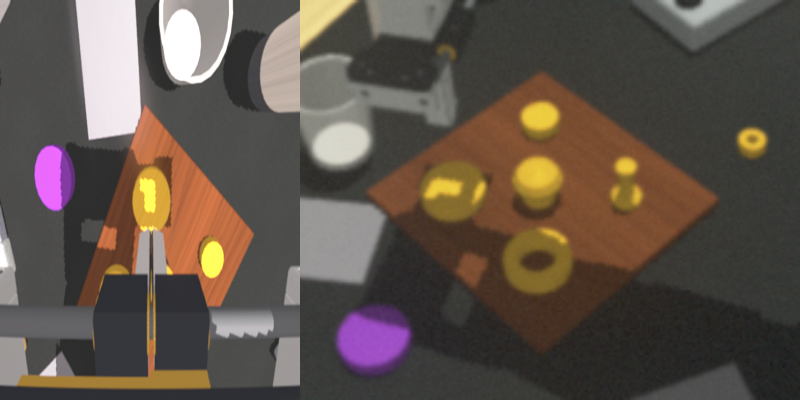

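The wrist view shows the closed fingers above the wide cap, with the cap at about (282,209) in the full wrist picture. The side view shows a clear approach. I'll descend.

Request:
{"fn": "send_rows", "kwargs": {"motion": [[[0, 0, 0.4], [0, 0, 0], -1], [[0, 0, 0.7], [0, 0, 0], -1], [[0, 0, 0.7], [0, 0, 0], -1], [[0, 0, 0.4], [0, 0, 0], -1], [[0, 0, 0.25], [0, 0, 0], -1], [[0, 0, 0.15], [0, 0, 0], -1], [[0, 0, 0.05], [0, 0, 0], -1], [[0, 0, 0], [0, 0, 0], -1], [[0, 0, 0], [0, 0, 0], -1]]}}

```text
time_s: 4.5
ee_pos: [0.6067, 0.2007, 0.0366]
eef_rot: [3.142, -0.001, 0.317]
force: [0.1, -0.3, -0.7]
grip_width: 0.0004
grip_force: 0.0
```

Request:
{"fn": "send_rows", "kwargs": {"motion": [[[0, 0, 0.03], [0, 0, 0], -1], [[0, 0, 0.03], [0, 0, 0], -1], [[0, 0, 0], [0, 0, 0], -1]]}}

```text
time_s: 4.8
ee_pos: [0.6063, 0.2006, 0.0341]
eef_rot: [-3.142, 0.0, 0.317]
force: [-0.3, 0.3, -0.8]
grip_width: 0.0005
grip_force: 0.0
```

Request:
{"fn": "send_rows", "kwargs": {"motion": [[[0, 0, 0.03], [0, 0, 0], -1], [[0, 0, 0.03], [0, 0, 0], -1], [[0, 0, 0.03], [0, 0, 0], -1], [[0, 0, 0], [0, 0, 0], -1]]}}

```text
time_s: 5.2
ee_pos: [0.6063, 0.2006, 0.0313]
eef_rot: [-3.142, 0.0, 0.317]
force: [-0.8, -0.1, 0.2]
grip_width: 0.0006
grip_force: 0.0
```

Request:
{"fn": "send_rows", "kwargs": {"motion": [[[0, 0, 0.03], [0, 0, 0], -1], [[0, 0, 0.02], [0, 0, 0], -1], [[0, 0, 0], [0, 0, 0], -1]]}}

```text
time_s: 5.5
ee_pos: [0.6063, 0.2006, 0.0298]
eef_rot: [-3.142, 0.0, 0.317]
force: [-0.1, -0.5, -0.7]
grip_width: 0.0007
grip_force: 0.0
```

Request:
{"fn": "send_rows", "kwargs": {"motion": [[[0, 0, 0.02], [0, 0, 0], -1], [[0, 0, 0], [0, 0, 0], -1]]}}

```text
time_s: 5.7
ee_pos: [0.6064, 0.2006, 0.0293]
eef_rot: [-3.142, 0.0, 0.317]
force: [1.7, 0.6, 0.3]
grip_width: 0.0005
grip_force: 0.0
```

Request:
{"fn": "send_rows", "kwargs": {"motion": [[[0, 0, 0.015], [0, 0, 0], -1], [[0, 0, 0], [0, 0, 0], -1]]}}

```text
time_s: 5.9
ee_pos: [0.6064, 0.2006, 0.0289]
eef_rot: [-3.142, 0.0, 0.317]
force: [-1.0, -0.3, -0.0]
grip_width: 0.0002
grip_force: 0.0
```

Request:
{"fn": "send_rows", "kwargs": {"motion": [[[0, 0, 0.015], [0, 0, 0], -1], [[0, 0, 0], [0, 0, 0], -1]]}}

```text
time_s: 6.1
ee_pos: [0.6064, 0.2006, 0.0284]
eef_rot: [-3.142, 0.0, 0.317]
force: [-0.2, 0.0, -0.2]
grip_width: 0.0008
grip_force: 0.0
```

Request:
{"fn": "send_rows", "kwargs": {"motion": [[[0, 0, 0.01], [0, 0, 0], -1], [[0, 0, 0], [0, 0, 0], -1]]}}

```text
time_s: 6.3
ee_pos: [0.6064, 0.2006, 0.0283]
eef_rot: [-3.142, -0.0, 0.317]
force: [-1.3, 0.5, 3.8]
grip_width: 0.0004
grip_force: 1.4
```

Contact at 3.8 N. I'll add a hair and hold.

Request:
{"fn": "send_rows", "kwargs": {"motion": [[[0, 0, 0.007], [0, 0, 0], -1], [[0, 0, 0], [0, 0, 0], -1], [[0, 0, 0], [0, 0, 0], -1], [[0, 0, 0], [0, 0, 0], -1], [[0, 0, 0], [0, 0, 0], -1], [[0, 0, 0], [0, 0, 0], -1]]}}

```text
time_s: 6.9
ee_pos: [0.6064, 0.2006, 0.0283]
eef_rot: [3.142, -0.0, 0.317]
force: [-2.7, -1.1, 4.5]
grip_width: 0.0007
grip_force: 2.6
```

Request:
{"fn": "send_rows", "kwargs": {"motion": [[[0, 0, -0.1], [0, 0, 0], -1], [[0, 0, -0.4], [0, 0, 0], -1], [[0, 0, -0.8], [0, 0, 0], -1], [[0, 0, -0.9], [0, 0, 0], -1], [[0, 0, -0.9], [0, 0, 0], -1], [[0, 0, -0.7], [0, 0, 0], -1], [[0, 0, -0.4], [0, 0, 0], -1], [[0, 0, 0], [0, 0, 0], -1]]}}

```text
time_s: 7.7
ee_pos: [0.607, 0.2008, 0.1559]
eef_rot: [3.141, -0.003, 0.317]
force: [0.4, 0.4, -0.5]
grip_width: 0.0005
grip_force: 0.0
```

Request:
{"fn": "send_rows", "kwargs": {"motion": [[[-0.2, 0.35, 0], [0, 0, 0], -1], [[-0.4, 0.65, 0], [0, 0, 0], -1], [[-0.6, 0.97, 0], [0, 0, 0], -1], [[-0.6, 0.97, 0], [0, 0, 0], -1], [[-0.6, 0.97, 0], [0, 0, 0], -1], [[-0.6, 0.97, 0], [0, 0, 0], -1], [[-0.6, 0.97, 0], [0, 0, 0], -1], [[-0.6, 0.97, 0], [0, 0, 0], -1], [[-0.6, 0.97, 0], [0, 0, 0], -1], [[-0.6, 0.97, 0], [0, 0, 0], -1], [[-0.6, 0.97, 0], [0, 0, 0], -1], [[-0.6, 0.97, 0], [0, 0, 0], -1]]}}

```text
time_s: 8.9
ee_pos: [0.5166, -0.1677, 0.1526]
eef_rot: [-3.14, 0.002, 0.317]
force: [0.3, 0.1, 0.4]
grip_width: 0.0003
grip_force: 0.0
```

Request:
{"fn": "send_rows", "kwargs": {"motion": [[[-0.34, 0.5, 0], [0, 0, 0], -1], [[0, 0, 0.5], [0, 0, 0], -1], [[0, 0, 0.8], [0, 0, 0], -1], [[0, 0, 0.4], [0, 0, 0], -1], [[0, 0, 0], [0, 0, 0], -1], [[0, 0, 0], [0, 0, 0], -1]]}}

```text
time_s: 9.5
ee_pos: [0.5131, -0.1836, 0.1031]
eef_rot: [-3.141, 0.0, 0.317]
force: [-0.2, -0.1, -0.5]
grip_width: 0.0007
grip_force: 0.0
```

Run:
```python
from h import *
a=shot('wrist','pics/w2.png'); o=get_obs(); print(o['ee_pos'],o['force'])
hsv=cv2.cvtColor(a['pixels'],cv2.COLOR_RGB2HSV); m=cv2.inRange(hsv,(0,0,195),(180,70,255))
k,l,s,ct=cv2.connectedComponentsWithStats(m)
for i in range(1,k):
    if s[i,4]>150: print(s[i],ct[i],world(a,*ct[i],.062),world(a,*ct[i]))
```

```text
[ 0.5134525  -0.18365632  0.10362911] [ 0.24407102  0.25336876 -0.55435094]
[  200    83   214   193 13268] [312.22279168 169.95869762] [ 0.56304202 -0.19001413  0.062     ] [ 0.56074439 -0.19295774  0.03973794]
[530 136  30  60 945] [549.18412698 166.73862434] [ 0.61695229 -0.34592505  0.062     ] [ 6.25703814e-01 -3.97884550e-01  1.25979961e-04]
[212 171  21  21 328] [222.08841463 181.2804878 ] [ 0.53620067 -0.13329254  0.062     ] [ 0.53635929 -0.13338079  0.06270493]
[ 261  207   45   36 1316] [283.37765957 225.44300912] [ 0.5189424 -0.1836742  0.062    ] [ 0.51953433 -0.18347232  0.06395139]
[306 255  25  32 284] [314.19366197 273.13732394] [ 0.49052064 -0.21731736  0.062     ] [ 0.48101433 -0.22294945  0.04001078]
[329 264  21  19 311] [338.83279743 273.16398714] [ 0.49623216 -0.2348894   0.062     ] [ 0.49551587 -0.23548139  0.06023748]
```

View pics/w2.png

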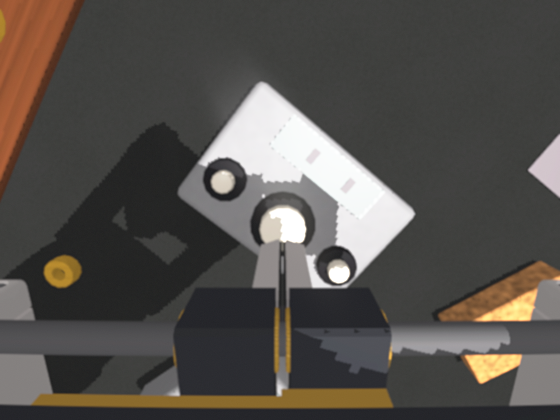

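The wrist picture shows the big button at (283,229) straight below the fingertips, with the small buttons at (222,181) and (339,273) well clear. I'll descend and press.

Request:
{"fn": "send_rows", "kwargs": {"motion": [[[0, 0, 0.3], [0, 0, 0], -1], [[0, 0, 0.4], [0, 0, 0], -1], [[0, 0, 0.3], [0, 0, 0], -1], [[0, 0, 0.2], [0, 0, 0], -1], [[0, 0, 0.07], [0, 0, 0], -1], [[0, 0, 0.07], [0, 0, 0], -1], [[0, 0, 0], [0, 0, 0], -1]]}}

```text
time_s: 10.25
ee_pos: [0.5132, -0.1835, 0.0627]
eef_rot: [3.142, -0.0, 0.317]
force: [-0.5, -0.3, -0.6]
grip_width: 0.0005
grip_force: 0.0
```

Request:
{"fn": "send_rows", "kwargs": {"motion": [[[0, 0, 0.05], [0, 0, 0], -1], [[0, 0, 0.05], [0, 0, 0], -1], [[0, 0, 0.03], [0, 0, 0], -1], [[0, 0, 0], [0, 0, 0], -1]]}}

```text
time_s: 10.65
ee_pos: [0.5134, -0.1836, 0.059]
eef_rot: [3.141, -0.001, 0.317]
force: [0.0, -1.0, 3.5]
grip_width: 0.0004
grip_force: 1.6
```

Request:
{"fn": "send_rows", "kwargs": {"motion": [[[0, 0, 0.03], [0, 0, 0], -1], [[0, 0, 0.03], [0, 0, 0], -1], [[0, 0, 0.02], [0, 0, 0], -1], [[0, 0, 0], [0, 0, 0], -1]]}}

```text
time_s: 11.05
ee_pos: [0.5134, -0.1836, 0.0565]
eef_rot: [3.141, -0.0, 0.317]
force: [1.2, -1.8, 4.9]
grip_width: 0.0005
grip_force: 2.3
```

Request:
{"fn": "send_rows", "kwargs": {"motion": [[[0, 0, 0.02], [0, 0, 0], -1], [[0, 0, 0], [0, 0, 0], -1], [[0, 0, 0], [0, 0, 0], -1]]}}

```text
time_s: 11.35
ee_pos: [0.5134, -0.1836, 0.0562]
eef_rot: [3.141, -0.0, 0.317]
force: [1.1, 0.4, 8.4]
grip_width: 0.0003
grip_force: 3.9
```

The force is rising at the stop. One more nudge, then lift off.

Request:
{"fn": "send_rows", "kwargs": {"motion": [[[0, 0, 0.015], [0, 0, 0], -1], [[0, 0, 0], [0, 0, 0], -1], [[0, 0, 0], [0, 0, 0], -1]]}}

```text
time_s: 11.65
ee_pos: [0.5135, -0.1836, 0.0561]
eef_rot: [3.141, -0.001, 0.317]
force: [-2.0, 0.6, 11.7]
grip_width: 0.0005
grip_force: 6.0
```

Request:
{"fn": "send_rows", "kwargs": {"motion": [[[0, 0, -0.1], [0, 0, 0], -1], [[0, 0, -0.3], [0, 0, 0], -1], [[0, 0, -0.8], [0, 0, 0], -1], [[0, 0, -0.9], [0, 0, 0], -1], [[0, 0, -0.9], [0, 0, 0], -1], [[0, 0, -0.5], [0, 0, 0], -1], [[0, 0, 0], [0, 0, 0], -1], [[0, 0, 0], [0, 0, 0], -1], [[0, 0, 0], [0, 0, 0], -1]]}}

```text
time_s: 12.55
ee_pos: [0.5126, -0.1833, 0.1591]
eef_rot: [-3.14, 0.002, 0.317]
force: [-0.5, 0.0, -0.3]
grip_width: 0.0006
grip_force: 0.0
```

Run:
```python
from h import *
a=np.load('pics/side.npz')['pixels'].astype(int); s=shot('side','pics/s2.png')
P=world(s,320,185); print('button',P)
c=s; hsv=cv2.cvtColor(c['pixels'],cv2.COLOR_RGB2HSV); m=cv2.inRange(hsv,(18,130,120),(35,255,255))[264:289,197:225]
v,u=np.nonzero(m); print('cap px',u.mean()+197,v.mean()+264,'was 210.7 275.5',get_obs()['force'])
```

```text
button [ 0.51471528 -0.18313117  0.06390754]
cap px 210.82163187855787 275.47058823529414 was 210.7 275.5 [-0.2073471   0.67195532 -0.5523337 ]
```

The button is back up and the cap has not moved.

```bash
python3 -c "
from station import *
print(hand_in())"
```

```text
the job is handed in; nothing more can be done
None
```

The job is handed in, though no verdict came back: the fingertips rested on the wide cap for about 0.6 s at around 4.5 N without shifting it, then pressed the small timer's big button fully down, and it came back up.

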